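# Show the brass rail bracket to the inspection camera

## Robot

A 6-joint arm with a two-finger parallel gripper is mounted at the origin on the work surface. World frame = base frame: x ahead of the robot, y to its left, z up, the work surface at z = 0. Lengths are in mm, angles in degrees, forces in N, time in s.
With the tool pointing down it reaches from about 350 to 975 mm from the base axis. Payload 4.9 kg.
Tool frame: the origin (TCP) lies at the very end of the fingers, on their centre line; the grasp point (between the pads) lies 19 mm behind it; z points along the fingers, y is the line along which they close (so a half turn about z gives the same grasp; the last joint's range is limited). The gripper opens to 85 mm and grips with 20 to 120 N. Pads are 22 mm wide; open, the fingers measure 114 mm over their backs; the gripper's body (76 mm by 85 mm) begins 54 mm behind the grasp point. The pads swing forward as they close: fully open they stand 13 mm farther back than shut.
Start: joints at [63.598, 3.019, 92.412, -0, 84.569, -6.818], TCP at [209.479, 588.83, 231.304] pointing down, gripper open.
Joint ranges: [-172.51, 172.51], [-57.92, 126.97], [3.15, 148.05], [-58.71, 238.71], [5.1, 150.11], [-179.66, 179.66]. Speed limits (degrees/s): [147.25, 147.25, 180, 180, 180, 180].

## Interface

Orientations are given as a 3x3 rotation matrix whose columns are the frame's x, y, z axes.
In Python, from station import get_state, capture, finish_job, find_in gives the robot as it stands.
- The arm moves only by the tool send_rows, never from a script. Its argument "targets" is a list of rows, each a list of 4 numbers: the shift along the tool's x, y, z in m, then the turn about the tool's z in rad. In form: [[tx, ty, tz, twist], ...]. A call has exactly 8 rows; each row shifts and turns the commanded pose from where the row before left it, along the tool's axes as they then stand; what a row does not reach is not made up. A row lasts 1/10 s, in which the tool goes at most 50 mm and 8.59 degrees, less where a joint would pass 70% of its speed; a pose out of reach is approached as far as the arm can. A call is refused whole if a number of a shift passes 0.05 or a number of a turn 0.15, either way. A call with a gripper value outside its range is refused whole. "claw" is the closure, from 0 (fully open) to 1 (shut), set as the call begins (left out, the last holds). The fingers move at their own pace and stop on an object; "force" is the grip in N (left out, the last holds). Time passes only in rows, so rows that do not move let the fingers close, or fill a call up. It gives the time, the measured TCP pose, the force, the opening and the grip force at its end, in the units of the state.
- get_state(): the state, without advancing time (a new reading comes with each control period).
- capture(name): name is "scene" or "top" or "wrist"; returns a dict with "pixels" (400x640x3 uint8, red, green, blue), "mtx" (3x3 intrinsics, pixels), "eye" and "orientation" of the camera in the world. Camera axes: x right, y up, looking along -z (the intrinsics and any distortion apply to the point x, -y, -z); pixel columns grow to the right and rows downward; lengths in mm; the calibration is good to about 2 mm. A picture is of the moment at which its call begins. There is no depth.
- finish_job(): hands the job in; it is judged then, once.
Trained networks look in a picture, given as the dict that the camera call returned (one of the last four; its "shot" number tells which), for a name from the list of things; names that differ only in an ending like _2 or _b are one class to them, and where a whole thing is asked for, a point or a joint stands for the part that bears it (a point fixed in the world has none). Each returns a list of dicts, best first, with "p" (0 to 1); they miss things now and then, are a little off and sometimes report something else, mostly with a low value. They report only what shows in the picture. A call takes as long as a camera call. They do not tell look-alikes from the thing itself.
- find_in(target, picture): "position" ([row, column] in pixels, amid what is visible of it).
The state is a dict: "time": time; "joints": joint angles; "joint_velocities": joint speeds; "tau": joint torques, N m; "tcp_pos": TCP position; "orientation": TCP orientation; "ft_force": force on the tool from outside, world axes, zero at the start; "torque": the same for the moment, N m; "gripper_width": opening from 0.0 (shut) to 1.0 (fully open); "grasp_force": force on a finger pad.
Only numpy, scipy, OpenCV 4.12 (cv2) and the standard library are available. Lean on these libraries where they do the work, as an engineer would, in place of code of your own. Each camera call takes 0.05 s, during which the arm holds its last target. There are 200 camera calls.

## Task

Take the brass rail bracket out of the sample rack and hold it up still in front of the inspection camera: plate centred on the camera's line of sight, straight above the yellow dot, top up, with its round socket pointing straight into the lens (so the bracket leans back as much as the camera looks down). Finish while still holding it there; do not put it down or let go. Leave the other brackets, the copper rail piece and the green card holder where they are, and do not bump the camera or its stand.

Things in the scene. Friction and masses are not known exactly. Their poses are not given: they have to be found in the camera images.
- brass_center (a point): centre of the brass-coloured bracket's plate (half-way up). The bracket is an upright plate 8 mm thick (its x), 50 mm wide (its y), 80 mm tall (its z, up), with a round socket of 32 mm diameter sticking out 26 mm from the middle of its +x face. About 0.25 kg. The plate's two side edges (50 mm apart) are free to grip above the rack
- brass: the same brass bracket; origin at the middle of the plate's lower edge, 40 mm below point brass_center, same axes. It stands in a 20 mm deep slot of the rack, 1.5 mm loose in thickness, 4 mm loose in width, so it may lean by up to 5 degrees; it lifts straight up out of it
- brass_mouth (a point): centre of the brass bracket's socket mouth, 30 mm from brass_center along the bracket's +x
- rack: fixed marble sample rack, 215 mm (its x) by 74 mm (its y), 35 mm high, origin at the middle of its underside on the table; three slots across it, at its middle and 70 mm either side along its x; the brackets stand in them in any order, all sockets facing the rack's +x, plate bottoms 15 mm above the table
- chrome_center (a point): the bright steel bracket's centre; same size and shape as the brass one, also standing in the rack: leave it there
- black_center (a point): the black bracket's centre; same size and shape as the brass one, also standing in the rack: leave it there
- focus (a point): the point in the air where the centre of the bracket's plate is to be held: on the lens axis, 130 mm in front of the lens, 200 mm above the table, straight above the yellow dot. Axes: +x points along the lens axis to the lens (25 degrees above level), +y level, +z up but leaning 25 degrees away from the camera. The bracket is presented right when its axes match these
- lens (a point): centre of the front of the lens, on a ring lamp of 56 mm diameter; the blue camera behind it looks down at 25 degrees
- stand: fixed white camera stand; origin at table level under the yellow dot (24 mm wide); +x horizontally towards the camera. Foot 120 mm square, 8 mm high, around the dot, with a 50 mm wide tail to a 20 mm post 195 mm behind the dot, 300 mm high, carrying the camera, whose top is 330 mm above the table
- copper_rail: bystander: upright copper rail piece, diameter 32 mm, 85 mm tall, origin at the middle of its underside, loose
- card_holder: bystander: green card holder 50 by 60 mm, 76 mm tall, origin at the middle of its underside, loose
Mind the look-alikes: they are no part of the job. There is more than one size of the brass; the job needs the larger. There is more than one size of the rack; the one meant has the size given above.

How it is judged:
By the outcome, as a careful person would: the job done as asked, in the order asked, and still so for the second after the job is handed in, while the arm keeps its last pose, push and grip.
It also fails if it takes over 40 s, if anything falls off the work surface, if the arm or the gripper's body presses on something with over 40 N, if the wrist force passes 120 N, or if a joint passes its speed limit or range.

## Working session

There is one attempt and no reset: what is moved stays moved. The work goes in short steps, Python scripts to look and compute and a tool call to move; the robot and the scene stay as the last step left them, time stands still between calls to the robot, and variables do not carry over. Pictures are saved under pics/ and viewed, at most 10 in all, crops included, and the job is handed in when it is done.

Besides the shell and the picture viewer there is one more tool, called by a JSON object that holds its "method" and its "body", one argument or row to a line. send_rows: Moves the arm, as the interface text tells. Its arguments: {"type":"object","properties":{"targets":{"type":"array","items":{"type":"array","items":{"type":"number"}}},"claw":{"type":"number"},"force":{"type":"number"}},"required":["targets"]}

```bash
mkdir -p pics
cat > h.py <<'E'
import numpy as np, cv2
from station import get_state, capture, finish_job, find_in
def save(p,n): cv2.imwrite(f'pics/{n}.png',p['pixels'][:,:,::-1])
def ray(p,rc):
    K=np.array(p['mtx']);d=np.linalg.inv(K)@[rc[1],rc[0],1];d=np.array(p['orientation'])@(d*[1,-1,-1])
    return np.array(p['eye'],float),d/np.linalg.norm(d)
def onz(p,rc,z):
    e,d=ray(p,rc);return e+d*(z-e[2])/d[2]
def proj(p,X):
    c=(np.array(p['orientation']).T@(np.array(X)-np.array(p['eye'])))*[1,-1,-1]
    u=np.array(p['mtx'])@(c/c[2]);return u[1],u[0]
def tri(rs):
    A=0;b=0
    for e,d in rs:
        M=np.eye(3)-np.outer(d,d);A=A+M;b=b+M@e
    return np.linalg.solve(A,b)
E
python3 - <<'E'
from h import *
np.set_printoptions(precision=1,suppress=True)
for n in['scene','top']:
    p=capture(n);save(p,n+'1');print(n,p.keys(),np.array(p['eye']),np.array(p['mtx']).tolist(),np.array(p['orientation']).round(3).tolist())
    for t in['brass_center','brass_mouth','chrome_center','black_center','rack','lens','stand','copper_rail','card_holder']:
        print(t,[(np.array(f['position']).round(0).tolist(),round(f['p'],2)) for f in find_in(t,p)[:4]])
E
```

```text
scene dict_keys(['pixels', 'mtx', 'eye', 'orientation', 'shot']) [ 952.5 -342.6 1080. ] [[439.8484440275965, 0.0, 319.77382084065925], [0.0, 439.8484440275965, 200.1437928481646], [0.0, 0.0, 1.0]] [[0.56, -0.713, 0.422], [0.828, 0.476, -0.296], [0.01, 0.516, 0.857]]
brass_center [([302.0, 318.0], 0.83), ([257.0, 287.0], 0.58)]
brass_mouth [([303.0, 310.0], 0.83), ([258.0, 288.0], 0.61), ([221.0, 328.0], 0.33)]
chrome_center [([279.0, 234.0], 0.54)]
black_center [([268.0, 259.0], 0.82)]
rack [([278.0, 250.0], 0.89), ([224.0, 175.0], 0.6)]
lens [([169.0, 461.0], 0.88)]
stand [([175.0, 430.0], 0.77)]
copper_rail [([280.0, 364.0], 0.74), ([257.0, 286.0], 0.27)]
card_holder [([220.0, 326.0], 0.56)]
top dict_keys(['pixels', 'mtx', 'eye', 'orientation', 'shot']) [ 457.9  -34.4 1359.7] [[404.4791309806284, 0.0, 317.83743645658365], [0.0, 404.4791309806284, 198.78593360444512], [0.0, 0.0, 1.0]] [[-0.013, 0.999, -0.041], [-1.0, -0.012, 0.01], [0.009, 0.041, 0.999]]
brass_center [([189.0, 350.0], 0.45), ([154.0, 346.0], 0.44)]
brass_mouth [([155.0, 344.0], 0.57)]
chrome_center [([193.0, 394.0], 0.7)]
black_center [([195.0, 393.0], 0.6)]
rack [([266.0, 409.0], 0.88), ([194.0, 374.0], 0.62)]
lens [([141.0, 212.0], 0.82)]
stand [([174.0, 236.0], 0.68)]
copper_rail []
card_holder [([206.0, 303.0], 0.79)]
```

View pics/scene1.png

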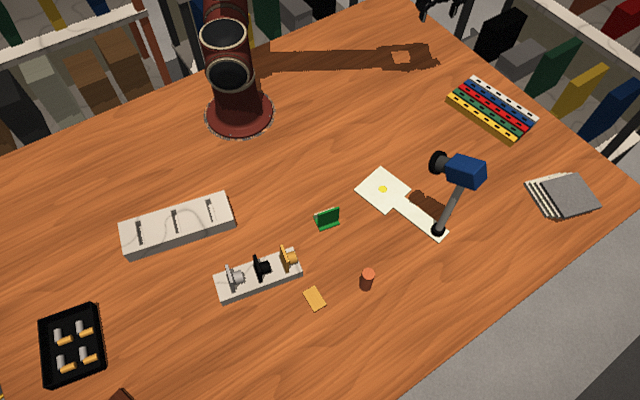

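View pics/top1.png

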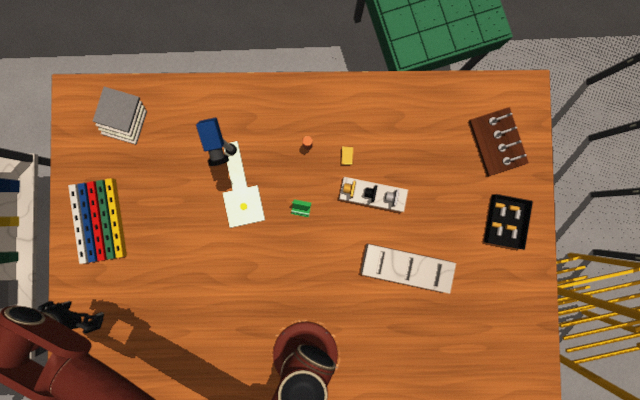

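Run:
```python
from h import *
np.set_printoptions(precision=1,suppress=True)
a=cv2.imread('pics/scene1.png')[235:320,205:345];b=cv2.imread('pics/top1.png')[140:220,325:425]
c=np.vstack([cv2.resize(a,(494,300),interpolation=2),cv2.resize(b,(375,300),interpolation=2)][0:1]);d=cv2.resize(b,(300,300*80//100),interpolation=2)
d=cv2.copyMakeBorder(d,0,60,0,0,0);cv2.imwrite('pics/crop1.png',np.hstack([c,d]))
s=get_state();print(np.array(s['orientation']),s['tcp_pos'],s['gripper_width'])
p=capture('top');q=capture('scene')
print('dot top',onz(p,(207,243),8),'dot scene',onz(q,(189,382),8))
for n,rc,z in[('brasstop',(188,347),95),('rack corners',(178,341),35),('',(187,407),35),('',(212,404),35),('',(204,338),35),('flat',(156,347),10)]:print(n,onz(p,rc,z))
print('lens',tri([ray(p,(141,212)),ray(q,(169,461))]),'c',onz(q,(257,287),55))
# yellow dot by colour
for P,(r0,r1,c0,c1) in((p,(185,230,222,266)),(q,(165,215,350,415))):
    m=cv2.inRange(cv2.cvtColor(P['pixels'][r0:r1,c0:c1].copy(),cv2.COLOR_RGB2HSV),(22,120,120),(35,255,255));y,x=np.nonzero(m);print('dot',len(y),onz(P,(y.mean()+r0,x.mean()+c0),8))
```

```text
[[-0.9  0.3  0. ]
 [ 0.3  0.9  0. ]
 [ 0.   0.  -1. ]] [209.5 588.9 231.4] 0.9985905343072211
dot top [488.9 202.1   8. ] dot scene [493.1 199.1   8. ]
brasstop [ 542.4 -138.9   95. ]
rack corners [ 579.5 -124.7   35. ]
 [ 547.3 -341.4   35. ]
 [ 465.2 -329.8   35. ]
 [ 494.2 -113.6   35. ]
flat [ 655.7 -147.7   10. ]
lens [663.3 239.7 277.6] c [ 540.1 -150.5   55. ]
dot 36 [492.3 201.8   8. ]
dot 41 [492.5 201.1   8. ]
```

View pics/crop1.png

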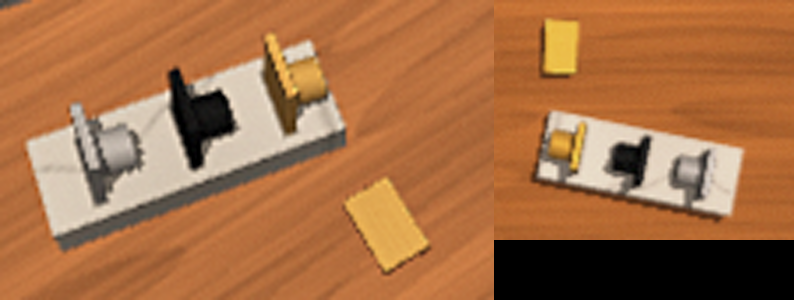

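The occupied rack measures about 219 mm long, so it is the 215 mm one; the larger empty rack is at top (268,409). There are three brass candidates. One stands in the rack at top (189,352) / scene (257,287). A smaller flat brass plate lies at top (156,347) / scene (299,315). The third is the small parts in the tray at bottom left. I choose the one standing in the rack; the crop shows its plate and socket facing +y.

```bash
cat >> h.py <<'E'
def rows(pos,yaw,n):
    "rows (m, rad) from present pose to tcp pos, tool x at yaw deg, tool down"
    s=get_state();R=np.array(s['orientation']);p=np.array(s['tcp_pos'])
    y0=np.degrees(np.arctan2(R[1,0],R[0,0]));dy=(yaw-y0+180)%360-180
    print('now',p.round(1),'yaw',y0.round(2),'q',np.round(s['joints'],1),'t',s['time'])
    st=(np.array(pos)-p)/n
    for k in range(n):
        a=np.radians(y0+dy*k/n);c,s_=np.cos(a),np.sin(a)
        Rk=np.array([[c,s_,0],[s_,-c,0],[0,0,-1]])
        print((Rk.T@st/1000).round(4).tolist()+[round(-np.radians(dy/n),4)])
E
python3 -c "
from h import *
rows([530,-165,230],82,24)"
```

```text
now [209.5 588.8 231.3] yaw 160.42 q [63.6  3.  92.4  0.  84.6 -6.8] t 1.1
[-0.0231, -0.0251, 0.0001, np.float64(0.057)]
[-0.0245, -0.0238, 0.0001, np.float64(0.057)]
[-0.0258, -0.0223, 0.0001, np.float64(0.057)]
[-0.027, -0.0208, 0.0001, np.float64(0.057)]
[-0.0282, -0.0192, 0.0001, np.float64(0.057)]
[-0.0292, -0.0176, 0.0001, np.float64(0.057)]
[-0.0302, -0.0159, 0.0001, np.float64(0.057)]
[-0.0311, -0.0142, 0.0001, np.float64(0.057)]
[-0.0318, -0.0124, 0.0001, np.float64(0.057)]
[-0.0325, -0.0105, 0.0001, np.float64(0.057)]
[-0.033, -0.0087, 0.0001, np.float64(0.057)]
[-0.0335, -0.0068, 0.0001, np.float64(0.057)]
[-0.0338, -0.0049, 0.0001, np.float64(0.057)]
[-0.034, -0.0029, 0.0001, np.float64(0.057)]
[-0.0341, -0.001, 0.0001, np.float64(0.057)]
[-0.0341, 0.001, 0.0001, np.float64(0.057)]
[-0.034, 0.0029, 0.0001, np.float64(0.057)]
[-0.0338, 0.0048, 0.0001, np.float64(0.057)]
[-0.0335, 0.0068, 0.0001, np.float64(0.057)]
[-0.033, 0.0087, 0.0001, np.float64(0.057)]
[-0.0325, 0.0105, 0.0001, np.float64(0.057)]
[-0.0318, 0.0124, 0.0001, np.float64(0.057)]
[-0.0311, 0.0142, 0.0001, np.float64(0.057)]
[-0.0302, 0.0159, 0.0001, np.float64(0.057)]
```

{"method": "send_rows", "body": {
  "targets": [
    [-0.023, -0.025, 0, 0.057],
    [-0.0245, -0.024, 0, 0.057],
    [-0.026, -0.022, 0, 0.057],
    [-0.027, -0.021, 0, 0.057],
    [-0.028, -0.019, 0, 0.057],
    [-0.029, -0.0175, 0, 0.057],
    [-0.03, -0.016, 0, 0.057],
    [-0.031, -0.014, 0, 0.057]
  ],
  "claw": 0
}}

```text
time: 1.9
tcp_pos: [316.4, 337.1, 231.5]
orientation: [[-0.697, 0.717, 0.001], [0.717, 0.697, 0.0], [-0.0, 0.001, -1.0]]
ft_force: [-0.3, -0.1, -0.2]
gripper_width: 0.999
grasp_force: 0.0
```

{"method": "send_rows", "body": {
  "targets": [
    [-0.032, -0.0125, 0, 0.057],
    [-0.0325, -0.0105, 0, 0.057],
    [-0.033, -0.0085, 0, 0.057],
    [-0.0335, -0.007, 0, 0.057],
    [-0.034, -0.005, 0, 0.057],
    [-0.034, -0.003, 0, 0.057],
    [-0.034, -0.001, 0, 0.057],
    [-0.034, 0.001, 0, 0.057]
  ]
}}

```text
time: 2.7
tcp_pos: [423.2, 85.3, 231.6]
orientation: [[-0.309, 0.951, 0.001], [0.951, 0.309, 0.0], [-0.0, 0.001, -1.0]]
ft_force: [0.6, -0.1, 1.4]
gripper_width: 1.001
grasp_force: 0.0
```

{"method": "send_rows", "body": {
  "targets": [
    [-0.034, 0.003, 0, 0.057],
    [-0.034, 0.005, 0, 0.057],
    [-0.0335, 0.007, 0, 0.057],
    [-0.033, 0.0085, 0, 0.057],
    [-0.0325, 0.0105, 0, 0.057],
    [-0.032, 0.0125, 0, 0.057],
    [-0.031, 0.014, 0, 0.057],
    [-0.03, 0.016, 0, 0.057]
  ]
}}

```text
time: 3.5
tcp_pos: [530.7, -166.1, 231.4]
orientation: [[0.141, 0.99, 0.0], [0.99, -0.141, -0.0], [0.0, 0.0, -1.0]]
ft_force: [-0.0, 0.4, 0.6]
gripper_width: 0.996
grasp_force: 0.0
```

Run:
```python
from h import *
np.set_printoptions(precision=2,suppress=True)
p=capture('wrist');save(p,'w1');s=get_state();print(s['tcp_pos'],np.array(s['orientation']),s['joints'],s['time'])
print(p['eye'],p['orientation'],p['mtx'][0])
for n in['brass_center','brass_mouth','black_center']:
    print(n,[(f['position'],f['p']) for f in find_in(n,p)[:3]])
print(proj(p,[530,-159,95]),proj(p,[530,-159,35]))
```

```text
[ 531.83 -170.2   231.33] [[ 0.15  0.99  0.  ]
 [ 0.99 -0.15 -0.  ]
 [-0.    0.   -1.  ]] [-25.3   -6.16 101.42  -0.16  84.59 -16.91] 3.55
[542.97 -86.57 375.19] [[ 0.99  0.13  0.05]
 [-0.14  0.94  0.31]
 [-0.   -0.32  0.95]] [355.95   0.   320.2 ]
brass_center [([126.1, 443.2], 0.78), ([158.8, 334.2], 0.69)]
brass_mouth [([158.0, 331.6], 0.93), ([127.9, 446.2], 0.91)]
black_center [([235.3, 330.5], 0.92)]
(np.float64(173.40211898305307), np.float64(317.1180109645774)) (np.float64(157.69530786483193), np.float64(317.6417347984508))
```

View pics/w1.png

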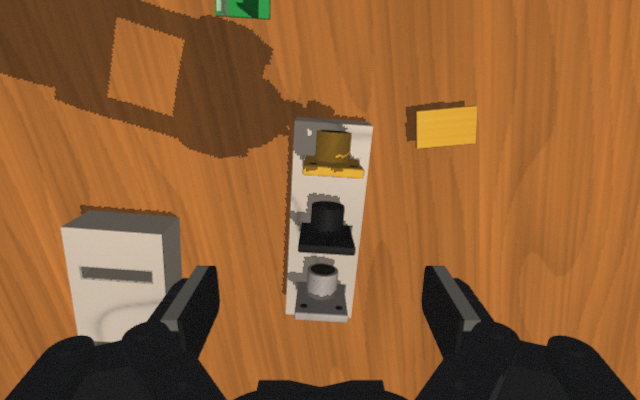

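The wrist view shows the brass plate's top edge running from (170,303) to (175,363), with its socket toward the image top. The black bracket (235,330) and chrome bracket (295,322) are below it, and the flat brass plate is at (127,446).

Run:
```python
from h import *
np.set_printoptions(precision=1,suppress=True)
p=capture('wrist');im=p['pixels'][100:330,270:390]
hsv=cv2.cvtColor(im.copy(),cv2.COLOR_RGB2HSV)
m=cv2.inRange(hsv,(18,120,170),(32,255,255));n,l,st,ce=cv2.connectedComponentsWithStats(m)
k=1+np.argmax(st[1:,4]);y,x=np.nonzero(l==k);r=cv2.minAreaRect(np.c_[x+270,y+100].astype(np.float32));print(st[k],r)
b=cv2.boxPoints(r);W=[onz(p,(v,u),95) for u,v in b];print(b,np.array(W))
mid=np.mean(W,0);print('mid',mid,[np.linalg.norm(W[i]-W[i-1]) for i in range(4)],[np.degrees(np.arctan2(*(W[i]-W[i-1])[1::-1])) for i in range(4)])
for rc in[(124,372),(119,295),(318,349),(313,287)]:print(onz(p,rc,35))
print(get_state()['tcp_pos'])
```

```text
[ 34  68  61  12 461] ((334.0609436035156, 173.14720153808594), (60.27500534057617, 8.40715217590332), 4.085616588592529)
[[303.7 175.2]
 [304.3 166.8]
 [364.4 171.1]
 [363.8 179.5]] [[ 518.3 -157.6   95. ]
 [ 519.9 -150.7   95. ]
 [ 567.5 -161.    95. ]
 [ 566.3 -168.    95. ]]
mid [ 543.  -159.3   95. ] [np.float64(49.11192698283267), np.float64(7.009634422619492), np.float64(48.734666250861586), np.float64(7.041840866883321)] [np.float64(167.7723443054892), np.float64(77.18412729281393), np.float64(-12.197142038847055), np.float64(-99.74276358001613)]
[ 584.6 -132.8   35. ]
[ 513.5 -118.1   35. ]
[ 538.3 -345.8   35. ]
[ 469.7 -329.4   35. ]
[ 530.  -164.2  231.1]
```

```bash
python3 -c "
from h import *
rows([542.5,-160.5,150],78,4)"
```

```text
now [ 530.  -164.2  231.1] yaw 82.06 q [-24.9  -6.5 101.8   0.   84.8 -17. ] t 3.75
[0.0014, 0.003, 0.0203, np.float64(0.0177)]
[0.0014, 0.0029, 0.0203, np.float64(0.0177)]
[0.0015, 0.0029, 0.0203, np.float64(0.0177)]
[0.0015, 0.0029, 0.0203, np.float64(0.0177)]
```

{"method": "send_rows", "body": {
  "targets": [
    [0.0014, 0.003, 0.02, 0.018],
    [0.0014, 0.003, 0.02, 0.018],
    [0.0015, 0.003, 0.02, 0.0177],
    [0.0015, 0.003, 0.021, 0.0177],
    [0, 0, 0.025, 0],
    [0, 0, 0.025, 0],
    [0, 0, 0, 0],
    [0, 0, 0, 0]
  ]
}}

```text
time: 4.55
tcp_pos: [542.7, -159.9, 100.5]
orientation: [[0.207, 0.978, -0.0], [0.978, -0.207, 0.0], [0.0, -0.001, -1.0]]
ft_force: [0.8, -0.1, 0.4]
gripper_width: 0.997
grasp_force: 0.0
```

Run:
```python
from h import *
np.set_printoptions(precision=1,suppress=True)
p=capture('wrist');save(p,'w2');im=p['pixels']
hsv=cv2.cvtColor(im.copy(),cv2.COLOR_RGB2HSV)
m=cv2.inRange(hsv,(18,120,170),(32,255,255));n,l,st,ce=cv2.connectedComponentsWithStats(m)
for k in range(1,n):
    if st[k,4]<150: continue
    y,x=np.nonzero(l==k);b=cv2.boxPoints(cv2.minAreaRect(np.c_[x,y].astype(np.float32)));W=[onz(p,(v,u),95) for u,v in b];print(st[k],np.array(W))
    print('mid',np.mean(W,0),[np.linalg.norm(W[i]-W[i-1]) for i in range(4)],[np.degrees(np.arctan2(*(W[i]-W[i-1])[1::-1])) for i in range(4)])
rows([542.5,-160.5,50],78,2)
```

```text
[ 448  119   96   71 5274] [[ 605.5 -113.7   95. ]
 [ 646.8 -116.1   95. ]
 [ 650.  -140.8   95. ]
 [ 606.7 -138.7   95. ]]
mid [ 627.3 -127.3   95. ] [np.float64(25.02071925463813), np.float64(41.37140435209104), np.float64(24.966825089085276), np.float64(43.443080453036956)] [np.float64(92.5616547876635), np.float64(-3.318323988040257), np.float64(-82.62309304425051), np.float64(177.151158876304)]
now [ 543.6 -160.5  101.8] yaw 78.0 q [-24.    1.7 106.7   0.   71.5 -12. ] t 4.6
[-0.0001, -0.0005, 0.0259, np.float64(0.0)]
[-0.0001, -0.0005, 0.0259, np.float64(0.0)]
```

View pics/w2.png

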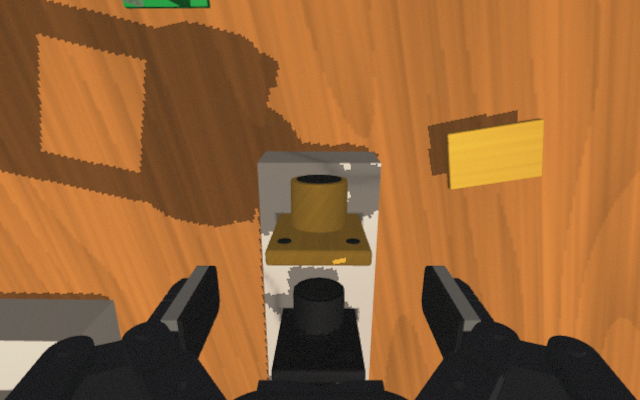

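The plate's top edge is at rows 249–264, columns 267–371, midway between the fingertips (columns 215 and 425). So it is centred across the gripper.

Run:
```python
from h import *
p=capture('wrist')
for rc in[(249,270),(250,370),(264,267),(264,371)]:print(onz(p,rc,95).round(1))
print(get_state()['tcp_pos'],proj(p,[543,-160,95]))
```

```text
[ 522.5 -151.4   95. ]
[ 568.3 -161.7   95. ]
[ 519.1 -158.8   95. ]
[ 567.5 -169.2   95. ]
[ 544.08259915 -160.85473562  102.36877835] (np.float64(256.8135652031831), np.float64(316.570290812316))
```

{"method": "send_rows", "body": {
  "targets": [
    [0, 0, 0.013, 0],
    [0, 0, 0.013, 0],
    [0, 0, 0.013, 0],
    [0, 0, 0.012, 0],
    [0, 0, 0, 0],
    [0, 0, 0, 0],
    [0, 0, 0, 0],
    [0, 0, 0, 0]
  ]
}}

```text
time: 5.45
tcp_pos: [543.6, -161.2, 50.1]
orientation: [[0.209, 0.978, 0.001], [0.978, -0.209, -0.001], [-0.0, 0.001, -1.0]]
ft_force: [0.4, -0.0, -0.9]
gripper_width: 1.0
grasp_force: 0.0
```

{"method": "send_rows", "body": {
  "targets": [
    [0, 0, 0, 0],
    [0, 0, 0, 0],
    [0, 0, 0, 0],
    [0, 0, 0, 0],
    [0, 0, 0, 0],
    [0, 0, 0, 0],
    [0, 0, 0, 0],
    [0, 0, 0, 0]
  ],
  "claw": 1,
  "force": 30
}}

```text
time: 6.25
tcp_pos: [543.2, -161.0, 49.7]
orientation: [[0.209, 0.978, 0.0], [0.978, -0.209, -0.0], [-0.0, 0.0, -1.0]]
ft_force: [-1.5, -0.2, 4.5]
gripper_width: 0.577
grasp_force: 32.0
```

{"method": "send_rows", "body": {
  "targets": [
    [0, 0, -0.004, 0],
    [0, 0, -0.004, 0],
    [0, 0, -0.004, 0],
    [0, 0, -0.003, 0],
    [0, 0, 0, 0],
    [0, 0, 0, 0],
    [0, 0, 0, 0],
    [0, 0, 0, 0]
  ]
}}

```text
time: 7.05
tcp_pos: [542.9, -160.9, 64.1]
orientation: [[0.209, 0.978, -0.0], [0.978, -0.209, 0.0], [0.0, -0.0, -1.0]]
ft_force: [-0.9, -0.7, -2.7]
gripper_width: 0.577
grasp_force: 31.6
```

Run:
```python
from h import *
p=capture('wrist');save(p,'w3');q=capture('scene');s=get_state();print(s['tcp_pos'],s['ft_force'],s['torque'],s['gripper_width'])
i=cv2.resize(p['pixels'][150:400,190:450],(520,500));j=cv2.resize(q['pixels'][200:300,240:310],(270,386));j=cv2.copyMakeBorder(j,0,114,0,0,0)
cv2.imwrite('pics/c3.png',np.hstack([i,j])[:,:,::-1])
```

```text
[ 542.90443144 -160.85408764   64.10614487] [ 0.44355697  0.2101265  -2.03440937] [-0.01812205  0.03930201  0.02984722] 0.582558650913703
```

View pics/c3.png

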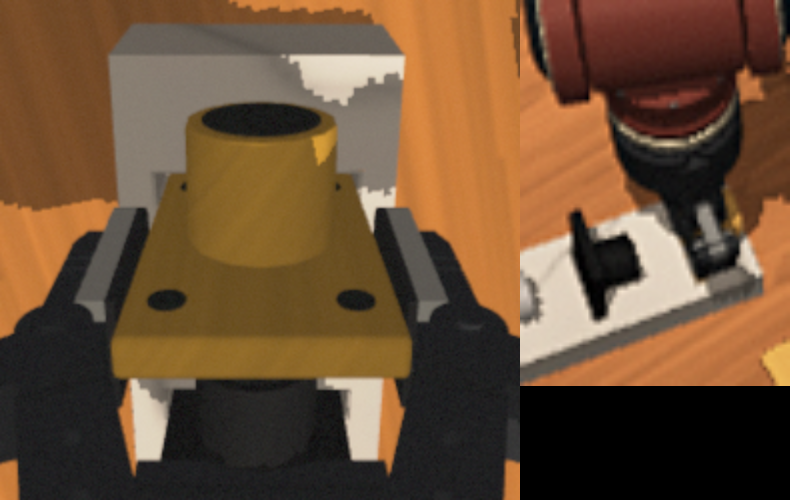

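{"method": "send_rows", "body": {
  "targets": [
    [0, 0, 0, 0],
    [-0.002, 0, 0, 0],
    [-0.002, 0, 0, 0],
    [-0.002, 0, 0.0002, 0],
    [-0.002, 0, 0.0003, 0],
    [-0.002, 0, 0.0005, 0],
    [-0.002, 0, 0.0005, 0],
    [0, 0, 0, 0]
  ],
  "force": 20
}}

```text
time: 7.95
tcp_pos: [541.0, -171.3, 63.3]
orientation: [[0.209, 0.978, 0.001], [0.978, -0.209, 0.003], [0.004, 0.0, -1.0]]
ft_force: [-0.3, 5.6, -0.9]
gripper_width: 0.579
grasp_force: 31.9
```

Run:
```python
from h import *
p=capture('wrist');s=get_state();print(s['tcp_pos'],s['ft_force'],s['torque'],s['gripper_width'],s['grasp_force'])
i=cv2.resize(p['pixels'][150:400,190:450],(780,750))[:600]
cv2.imwrite('pics/c4.png',i[:,:,::-1])
```

```text
[ 541.04271203 -171.26962845   63.29301542] [0.67810647 5.57980802 0.48366221] [ 1.12016695 -0.0779021   0.04137457] 0.580378296213186 31.886730194091797
```

View pics/c4.png

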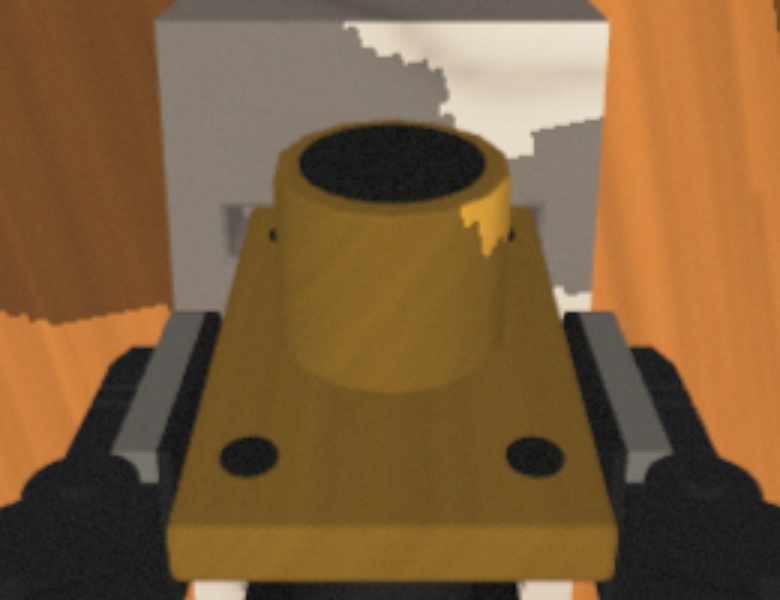

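The bracket is tilting in the grip as planned: the socket mouth has opened up at crop (392,160) and the side force is only 5.6 N. I'll continue the arc.

{"method": "send_rows", "body": {
  "targets": [
    [-0.002, 0, 0.0006, 0],
    [-0.002, 0, 0.0006, 0],
    [-0.002, 0, 0.0006, 0],
    [-0.002, 0, 0.0006, 0],
    [-0.002, 0, 0.0006, 0],
    [-0.002, 0, 0.0006, 0],
    [0, 0, 0, 0],
    [0, 0, 0, 0]
  ]
}}

```text
time: 8.8
tcp_pos: [538.8, -183.2, 60.1]
orientation: [[0.209, 0.978, 0.002], [0.978, -0.209, 0.003], [0.003, 0.001, -1.0]]
ft_force: [1.0, 5.4, 2.7]
gripper_width: 0.578
grasp_force: 32.5
```

```bash
cat > fit.py <<'E'
from h import *
from scipy.optimize import least_squares
def fit(p,s,show=True):
    """bracket (tool-frame centre x,y,z mm and lean deg) from wrist picture p"""
    im=p['pixels'].copy();hsv=cv2.cvtColor(im,cv2.COLOR_RGB2HSV)
    m=cv2.inRange(hsv,(15,120,50),(30,255,255));m[:, :235]=0;m[:, 405:]=0
    n,l,st,_=cv2.connectedComponentsWithStats(m)
    k=l[280,320];m=((l==k)*255).astype(np.uint8)
    c=max(cv2.findContours(m,0,1)[0],key=cv2.contourArea);M=np.zeros_like(m);cv2.drawContours(M,[c],-1,255,-1)
    dist=cv2.distanceTransform(255-cv2.Canny(M,50,150),2,5)
    Rt=np.array(s['orientation']);t=np.array(s['tcp_pos'])
    a=np.linspace(0,2*np.pi,80)
    pts=[(x,y,z) for x in(-4,4) for y in(-25,25) for z in(-40,40)]
    circ=[(x,16*np.cos(v),16*np.sin(v)) for v in a for x in(4,30)]
    def sil(q):
        x,y,z,L,yw=q;L=np.radians(L);yw=np.radians(yw)
        # tool x = bracket +x level; tool z down. bracket axes in tool frame
        bx=np.array([np.cos(L),0,-np.sin(L)]);bz=np.array([-np.sin(L),0,-np.cos(L)]);by=np.cross(bz,bx)
        Z=np.array([[np.cos(yw),-np.sin(yw),0],[np.sin(yw),np.cos(yw),0],[0,0,1]])
        B=Rt@Z@np.c_[bx,by,bz]; o=t+Rt@np.array([x,y,z])
        H=[]
        for P in(pts,circ):
            uv=np.array([proj(p,o+B@np.array(v))[::-1] for v in P],np.float32);H.append(uv)
        return H
    O=np.array([[d for d in range(0)]])
    def res(q):
        A=np.zeros(M.shape,np.float32);S=4
        for uv in sil(q):
            h=cv2.convexHull(uv);T=np.zeros(M.shape,np.uint8)
            cv2.fillConvexPoly(T,np.round(h*16).astype(np.int32),255,cv2.LINE_AA,4);A=np.maximum(A,T)
        g=cv2.GaussianBlur(A,(0,0),1.5)-cv2.GaussianBlur(M.astype(np.float32),(0,0),1.5)
        g=g[150:360:1,240:400]/255;return g.ravel()
    best=None
    for L0 in(10,25):
        r=least_squares(res,[0,0,-5,L0,0],diff_step=1e-3,x_scale=[1,1,1,1,1],method='trf',jac=lambda q:np.array([(res(q+d)-res(q-d))/(2*.3) for d in .3*np.eye(5)]).T)
        if best is None or r.cost<best.cost:best=r
    if show:
        for uv in sil(best.x):cv2.polylines(im,[np.round(cv2.convexHull(uv)).astype(np.int32)],1,(0,255,255),1)
        cv2.drawContours(im,[c],-1,(255,0,0),1)
    return best.x,best.cost,im
E
python3 - <<'E'
from fit import *
s=get_state();p=capture('wrist');print(s['tcp_pos'],s['ft_force'],s['grasp_force'],s['time'])
x,c,im=fit(p,s);print(x.round(2),c)
cv2.imwrite('pics/c5.png',cv2.resize(im[150:350,190:450],(780,600))[:,:,::-1])
E
```

```text
[ 538.83610319 -183.19471458   60.14654628] [1.00266836 5.4367146  2.73502769] 32.490384578704834 8.8
[ 6.32  0.94 -5.69 15.56 -0.1 ] 5.712557
```

View pics/c5.png

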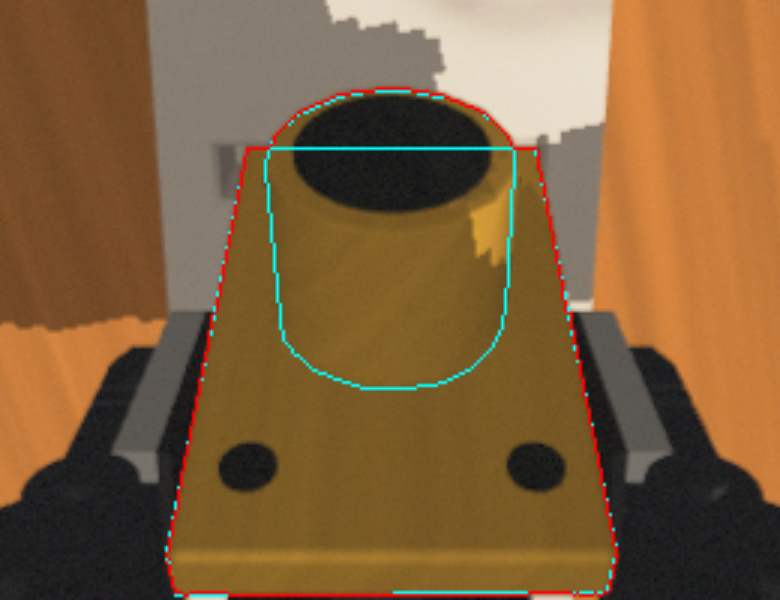

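The overlay matches the silhouette: lean is 15.6° and the plate centre sits 5.7 mm above the TCP. I need about 9.5° more, so I'll raise slightly to free the slot and continue the arc.

{"method": "send_rows", "body": {
  "targets": [
    [0, 0, -0.002, 0],
    [-0.002, 0, 0, 0],
    [-0.002, 0, 0, 0],
    [-0.002, 0, 0, 0],
    [-0.0015, 0, 0.0005, 0],
    [-0.0015, 0, 0.0005, 0],
    [0, 0, 0, 0],
    [0, 0, 0, 0]
  ]
}}

```text
time: 9.65
tcp_pos: [536.3, -191.6, 59.8]
orientation: [[0.209, 0.978, 0.0], [0.978, -0.209, 0.003], [0.003, -0.0, -1.0]]
ft_force: [2.0, 6.2, -3.6]
gripper_width: 0.581
grasp_force: 32.0
```

Run:
```python
from fit import *
s=get_state();p=capture('wrist');print(s['tcp_pos'],s['ft_force'],s['grasp_force'],s['time'])
x,c,im=fit(p,s);print(x.round(2),c)
```

```text
[ 536.26619413 -191.64350323   59.82771852] [ 2.0405322   6.24405223 -3.59859158] 31.972480416297913 9.65
[10.02  0.96 -6.51 23.71  0.17] 4.263615
```

{"method": "send_rows", "body": {
  "targets": [
    [-0.001, 0, 0, 0],
    [-0.001, 0, 0, 0],
    [0, 0, 0, 0],
    [0, 0, 0, 0],
    [0, 0, 0, 0],
    [0, 0, 0, 0],
    [0, 0, 0, 0],
    [0, 0, 0, 0]
  ]
}}

```text
time: 10.5
tcp_pos: [535.8, -193.4, 59.8]
orientation: [[0.209, 0.978, 0.0], [0.978, -0.209, 0.004], [0.004, -0.001, -1.0]]
ft_force: [1.0, 6.0, -2.3]
gripper_width: 0.577
grasp_force: 31.9
```

{"method": "send_rows", "body": {
  "targets": [
    [0, 0, 0, 0],
    [0, 0, 0, 0],
    [0, 0, -0.003, 0],
    [0, 0, -0.005, 0],
    [0, 0, -0.008, 0],
    [0, 0, -0.01, 0],
    [0, 0, 0, 0],
    [0, 0, 0, 0]
  ],
  "force": 70
}}

```text
time: 11.3
tcp_pos: [536.1, -195.6, 87.1]
orientation: [[0.209, 0.978, 0.001], [0.978, -0.209, -0.001], [-0.001, 0.002, -1.0]]
ft_force: [-0.1, -0.1, -3.0]
gripper_width: 0.575
grasp_force: 72.6
```

Run:
```python
from fit import *
s=get_state();p=capture('wrist');print(s['tcp_pos'],s['ft_force'],s['grasp_force'],s['time'])
x,c,im=fit(p,s);print(x.round(2),c)
```

```text
[ 536.14225266 -195.59693938   87.1163254 ] [-0.07190959 -0.10910208 -2.95611674] 72.60574221611023 11.3
[10.39  1.02 -6.47 24.72  0.12] 6.497607
```

Lean is now 24.7° and the bracket is free of the rack. Next I'll measure the stand's heading from the first pictures.

Run:
```python
from h import *
from scipy.optimize import minimize
np.set_printoptions(precision=2,suppress=True)
for n in('top','scene'):
    p=capture(n);im=cv2.imread(f'pics/{n}1.png')
    g=np.mgrid[-75:60:2.,-75:76:2.].reshape(2,-1)
    inside=(abs(g[0])<60)&(abs(g[1])<60)
    mn=im.min(2).astype(np.float32);mn=np.clip(mn,40,200)
    def f(q):
        c,s=np.cos(q[2]/30),np.sin(q[2]/30)
        X=np.c_[q[0]+c*g[0]-s*g[1],q[1]+s*g[0]+c*g[1],0*g[0]+8]
        C=((X-np.array(p['eye']))@np.array(p['orientation']))*[1,-1,-1]
        u=(C/C[:,2:])@np.array(p['mtx']).T
        v=cv2.remap(mn,u[:,0].astype(np.float32),u[:,1].astype(np.float32),1).ravel()
        return -(v[inside].mean()-v[~inside].mean())
    b=min((minimize(f,[492,201,np.radians(a)*30],method='Nelder-Mead',options=dict(initial_simplex=[[492,201,np.radians(a)*30],[496,201,np.radians(a)*30],[492,205,np.radians(a)*30],[492,201,np.radians(a+5)*30]])) for a in(4,10,16)),key=lambda r:r.fun)
    print(n,b.x[:2],np.degrees(b.x[2]/30),b.fun)
rows([495,60,194],30,8)
```

```text
top [490.9  200.92] 11.617468315776806 -138.27859497070312
scene [492.33 199.85] 11.62441058571742 -128.42520141601562
now [ 535.4 -195.    85.8] yaw 77.94 q [-27.5   3.3 106.7  -0.   70.1 -15.4] t 11.45
[0.0301, -0.0116, -0.0135, np.float64(0.1046)]
[0.0287, -0.0147, -0.0135, np.float64(0.1046)]
[0.0271, -0.0176, -0.0135, np.float64(0.1046)]
[0.0251, -0.0203, -0.0135, np.float64(0.1046)]
[0.0228, -0.0228, -0.0135, np.float64(0.1046)]
[0.0203, -0.0251, -0.0135, np.float64(0.1046)]
[0.0176, -0.0271, -0.0135, np.float64(0.1046)]
[0.0147, -0.0288, -0.0135, np.float64(0.1046)]
```

{"method": "send_rows", "body": {
  "targets": [
    [0, 0, -0.01, 0],
    [0, 0, -0.015, 0],
    [0, 0, -0.017, 0],
    [0, 0, -0.018, 0],
    [0, 0, -0.018, 0],
    [0, 0, -0.015, 0],
    [0, 0, -0.01, 0],
    [0, 0, -0.005, 0]
  ]
}}

```text
time: 12.25
tcp_pos: [536.3, -195.4, 196.0]
orientation: [[0.209, 0.978, 0.002], [0.978, -0.209, -0.001], [-0.001, 0.002, -1.0]]
ft_force: [0.7, -0.4, -2.5]
gripper_width: 0.576
grasp_force: 72.7
```

```bash
python3 -c "
from h import *
rows([478,196,193.5],11.6,24)"
```

```text
now [ 536.3 -195.4  196. ] yaw 77.95 q [-27.5  -3.  101.9  -0.   81.  -15.4] t 12.25
[0.0154, -0.0058, 0.0001, np.float64(0.0482)]
[0.0151, -0.0065, 0.0001, np.float64(0.0482)]
[0.0148, -0.0072, 0.0001, np.float64(0.0482)]
[0.0144, -0.0079, 0.0001, np.float64(0.0482)]
[0.014, -0.0086, 0.0001, np.float64(0.0482)]
[0.0136, -0.0093, 0.0001, np.float64(0.0482)]
[0.0131, -0.0099, 0.0001, np.float64(0.0482)]
[0.0127, -0.0106, 0.0001, np.float64(0.0482)]
[0.0121, -0.0112, 0.0001, np.float64(0.0482)]
[0.0116, -0.0117, 0.0001, np.float64(0.0482)]
[0.011, -0.0123, 0.0001, np.float64(0.0482)]
[0.0104, -0.0128, 0.0001, np.float64(0.0482)]
[0.0098, -0.0133, 0.0001, np.float64(0.0482)]
[0.0091, -0.0137, 0.0001, np.float64(0.0482)]
[0.0084, -0.0142, 0.0001, np.float64(0.0482)]
[0.0077, -0.0146, 0.0001, np.float64(0.0482)]
[0.007, -0.0149, 0.0001, np.float64(0.0482)]
[0.0063, -0.0152, 0.0001, np.float64(0.0482)]
[0.0056, -0.0155, 0.0001, np.float64(0.0482)]
[0.0048, -0.0158, 0.0001, np.float64(0.0482)]
[0.004, -0.016, 0.0001, np.float64(0.0482)]
[0.0033, -0.0162, 0.0001, np.float64(0.0482)]
[0.0025, -0.0163, 0.0001, np.float64(0.0482)]
[0.0017, -0.0164, 0.0001, np.float64(0.0482)]
```

{"method": "send_rows", "body": {
  "targets": [
    [0.0154, -0.006, 0, 0.048],
    [0.015, -0.0065, 0, 0.048],
    [0.0148, -0.007, 0, 0.048],
    [0.0144, -0.008, 0, 0.048],
    [0.014, -0.0086, 0, 0.048],
    [0.0136, -0.0093, 0, 0.048],
    [0.013, -0.01, 0, 0.048],
    [0.0127, -0.0106, 0, 0.048]
  ]
}}

```text
time: 13.05
tcp_pos: [515.3, -64.3, 193.5]
orientation: [[0.562, 0.827, -0.002], [0.827, -0.562, 0.0], [-0.001, -0.002, -1.0]]
ft_force: [0.6, 0.4, -2.4]
gripper_width: 0.574
grasp_force: 72.7
```

{"method": "send_rows", "body": {
  "targets": [
    [0.012, -0.0112, 0, 0.048],
    [0.0116, -0.0117, 0, 0.048],
    [0.011, -0.0123, 0, 0.048],
    [0.0104, -0.0128, 0, 0.048],
    [0.0098, -0.0133, 0, 0.048],
    [0.009, -0.0137, 0, 0.048],
    [0.0084, -0.0142, 0, 0.048],
    [0.0077, -0.0146, 0, 0.048]
  ]
}}

```text
time: 13.85
tcp_pos: [495.3, 65.9, 193.5]
orientation: [[0.831, 0.557, -0.002], [0.557, -0.831, 0.0], [-0.001, -0.001, -1.0]]
ft_force: [-0.2, -0.5, -2.1]
gripper_width: 0.576
grasp_force: 72.7
```

{"method": "send_rows", "body": {
  "targets": [
    [0.007, -0.015, 0, 0.048],
    [0.0063, -0.0152, 0, 0.048],
    [0.0056, -0.0155, 0, 0.048],
    [0.0048, -0.0158, 0, 0.048],
    [0.004, -0.016, 0, 0.048],
    [0.0033, -0.0162, 0, 0.048],
    [0.0025, -0.0163, 0, 0.048],
    [0.0017, -0.0164, 0, 0.048]
  ]
}}

```text
time: 14.65
tcp_pos: [475.2, 196.2, 193.4]
orientation: [[0.979, 0.205, -0.002], [0.205, -0.979, -0.0], [-0.002, -0.0, -1.0]]
ft_force: [0.3, -0.8, -2.5]
gripper_width: 0.575
grasp_force: 72.7
```

Run:
```python
from fit import *
p=capture('wrist');p=capture('wrist');s=get_state();print(s['ft_force'],s['grasp_force'])
x,c,im=fit(p,s);print(x.round(2),c)
q=capture('scene')
i=cv2.resize(im[100:350,160:480],(420,328));j=cv2.resize(q['pixels'][100:230,330:490],(380,309));j=cv2.copyMakeBorder(j,0,19,0,0,0)
cv2.imwrite('pics/c6.png',np.hstack([i,j])[:,:,::-1])
f=[(g['position'],g['p']) for t in('lens','brass_mouth','brass_center') for g in find_in(t,q)[:2]];print(f)
rows([481.7,199.4,193.5],11.6,3)
```

```text
[-0.41169241  0.54178173 -2.08001456] 72.90869235992432
[11.95  0.06 -6.64 24.91  0.1 ] 6.3386726
[([168.3, 458.3], 0.85), ([149.6, 392.5], 0.66), ([301.9, 310.6], 0.6), ([150.1, 393.4], 0.76), ([299.4, 317.0], 0.72)]
now [475.8 195.1 193.9] yaw 11.94 q [ 14.  -10.9 109.2  -0.   81.7  92.1] t 14.95
[0.0022, -0.001, 0.0001, np.float64(0.002)]
[0.0022, -0.001, 0.0001, np.float64(0.002)]
[0.0022, -0.001, 0.0001, np.float64(0.002)]
```

View pics/c6.png

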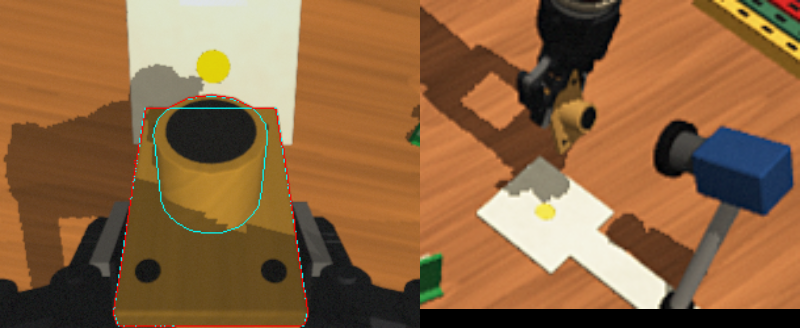

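The right half shows the bracket held up facing the camera, short of the spot over the dot. The wrist half shows the dot at crop (213,66) beyond the bracket, and the fit overlay is good. I'll close in and check against the dot in the same camera.

{"method": "send_rows", "body": {
  "targets": [
    [0.002, -0.001, 0, 0.002],
    [0.002, -0.001, 0, 0.002],
    [0.0015, -0.001, 0, 0.002],
    [0, 0, 0, 0],
    [0, 0, 0, 0],
    [0, 0, 0, 0],
    [0, 0, 0, 0],
    [0, 0, 0, 0]
  ]
}}

```text
time: 15.75
tcp_pos: [480.6, 199.8, 194.2]
orientation: [[0.98, 0.201, -0.0], [0.201, -0.98, -0.0], [-0.0, 0.0, -1.0]]
ft_force: [-0.3, 0.4, -3.2]
gripper_width: 0.571
grasp_force: 72.9
```

Run:
```python
from fit import *
np.set_printoptions(precision=2,suppress=True)
for k in range(2):
    p=capture('wrist');s=get_state()
    x,c,im=fit(p,s);R=np.array(s['orientation']);o=np.array(s['tcp_pos'])+R@x[:3]
    m=cv2.inRange(cv2.cvtColor(p['pixels'].copy(),cv2.COLOR_RGB2HSV),(26,180,120),(34,255,255))[:175,280:370];v,u=np.nonzero(m)
    h=cv2.minAreaRect(np.c_[u,v].astype(np.float32))
    print(x,'centre',o,'tcp',s['tcp_pos'],'yaw',np.degrees(np.arctan2(R[1,0],R[0,0])),'dot',len(v),h,onz(p,(h[0][1],h[0][0]+280),8))
    d=onz(p,(h[0][1],h[0][0]+280),8)[:2]
q=capture('scene');t=capture('top')
L=np.radians(25);ps=np.radians(11.6)
# measured mouth by network vs expected from wrist fit
mo=o+30*np.array([np.cos(L)*np.cos(ps),np.cos(L)*np.sin(ps),np.sin(L)])
for n,P in(('scene',q),('top',t)):
    print(n,'mouth expect',proj(P,mo),[(f['position'],f['p']) for f in find_in('brass_mouth',P)[:2]],'centre expect',proj(P,o),[f['position'] for f in find_in('brass_center',P)[:2]])
```

```text
[11.97  1.35 -6.59 24.88  0.02] centre [492.64 200.84 200.8 ] tcp [480.64 199.76 194.21] yaw 11.597890984049718 dot 448 ((42.0, 156.5), (24.0, 23.0), 0.0) [492.9  199.09   8.  ]
[11.95  1.31 -6.62 24.87  0.  ] centre [492.63 200.86 200.84] tcp [480.66 199.74 194.22] yaw 11.597654769340506 dot 447 ((42.00000762939453, 156.5), (24.149532318115234, 22.807889938354492), 63.43495178222656) [492.91 199.09   8.  ]
scene mouth expect (np.float64(150.409161114304), np.float64(401.7822824632681)) [([149.6, 395.7], 0.71), ([300.5, 312.8], 0.64)] centre expect (np.float64(147.42444373159233), np.float64(392.4941507798852)) [[150.8, 393.9], [300.2, 315.2]]
top mouth expect (np.float64(194.78846679680228), np.float64(228.70540018416492)) [([156.0, 344.7], 0.57)] centre expect (np.float64(204.29000350598818), np.float64(231.58967756109305)) [[154.9, 344.4]]
```

{"method": "send_rows", "body": {
  "targets": [
    [0, 0.0013, 0.0006, 0],
    [0, 0, 0, 0],
    [0, 0, 0, 0],
    [0, 0, 0, 0],
    [0, 0, 0, 0],
    [0, 0, 0, 0],
    [0, 0, 0, 0],
    [0, 0, 0, 0]
  ]
}}

```text
time: 16.95
tcp_pos: [480.9, 198.5, 193.6]
orientation: [[0.98, 0.201, 0.0], [0.201, -0.98, -0.0], [-0.0, 0.0, -1.0]]
ft_force: [-0.5, 0.5, -2.0]
gripper_width: 0.58
grasp_force: 72.9
```

Run:
```python
from fit import *
p=capture('wrist');s=get_state();x,c,im=fit(p,s);print(x.round(2),s['tcp_pos'],np.abs(s['joint_velocities']).max(),s['grasp_force'])
if abs(x[3]-25)<1.2: print(finish_job())
```

```text
[ 1.198e+01  1.350e+00 -6.640e+00  2.487e+01 -2.000e-02] [480.92272872 198.50749645 193.61472974] 0.1690074124871193 72.9215955734253
the job is handed in; nothing more can be done
None
```

I handed the job in at about 17 s with the brass bracket held still, its plate centre about 200 mm above the yellow dot (within roughly 2 mm sideways) and leaning back 24.9° with its socket facing the lens; no verdict came back.

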